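# Hook the crumb tray out from under the landing stand

## Robot

A 7-joint arm with a two-finger parallel gripper is mounted at the origin on the work surface. World frame = base frame: x ahead of the robot, y to its left, z up, the work surface at z = 0. Lengths are in m, angles in rad, forces in N, time in s.
With the tool pointing down it reaches from about 0.4 to 0.875 m from the base axis. Payload 4.4 kg.
Tool frame: the origin (TCP) lies on the centre line of the jaws, within the pads' length; the fingertips stand 14 mm ahead of it and the grasp point (between the pads) lies 5 mm behind it; z points along the fingers, x is the direction in which the jaws open and shut, and the axes are right-handed (so a half turn about z gives the same grasp; the last joint's range is limited). The gripper opens to 85 mm and grips with 20 to 120 N. Pads are 22 mm wide; open, the fingers measure 114 mm over their backs; the gripper's body (76 mm by 85 mm) begins 54 mm behind the grasp point. The pads swing forward as they close: fully open they stand 13 mm farther back than shut.
Start: joints at [-1.315, 0.628, 0.038, 1.517, -0.027, 0.996, -0.02], TCP at [0.206, 0.617, 0.245] pointing down, gripper open.
Joint ranges: [-3.06, 3.06], [-0.37, 2.12], [-1.25, 1.32], [0.18, 2.47], [-1.1, 4.24], [0.23, 1.98], [-2.94, 2.94]. Speed limits (rad/s): [2.57, 2.57, 3.14, 3.14, 3.14, 3.14, 3.14].

## Interface

Orientations are given as a unit quaternion [w, x, y, z].
In Python, from rig import sensors, imaging, bot gives the robot as it stands. The module is installed in compiled form; this text tells all that it offers.
- The arm moves only by the tool servo_tool, never from a script. Its arguments are lists of equal length, an entry for each row: "linear": the shift along the world's x, y, z in m, a list of three; "roll": the turn about the world's z in rad; "fingers": the finger opening in m, from 0 to 0.0854. In form: {"linear": [[x, y, z], ...], "roll": [roll, ...], "fingers": [fingers, ...]}. A call has 1 to 12 rows; each row is the pose to reach, as a shift and turn from the pose measured when the call began; what a row does not reach only later rows make up. A row lasts 1/12 s, in which the tool goes at most 41.7 mm and 7.16 degrees, less where a joint would pass 70% of its speed; a pose out of reach is approached as far as the arm can. A call with a gripper value outside its range is refused whole. The fingers move at their own pace and stop on an object; "newtons" is the grip in N (left out, the last holds). Time passes only in rows, so rows that repeat a pose let the fingers close. It gives the time, the measured TCP pose, the force and the opening at its end, in the units of the state.
- sensors.get_obs(): the state, without advancing time (a new reading comes with each control period).
- imaging.read_camera(name): name is "scene" or "side" or "wrist"; returns (picture, depth): 400x640x3 uint8, red, green, blue; 400x640 float32, m along the optical axis (not along the pixel's ray), 0 where there is no reading.
- imaging.camera_model(name): a dict with "fx", "fy", "cx", "cy" (pixels), "k1" (the pictures are not rectified: a ray, as slopes to the right and down, at radius r is drawn at 1 + k1 r^2 times it, then the intrinsics apply), "extrinsics" (4x4, takes a point from world to camera coordinates). Camera axes: x right, y up, looking along -z (the intrinsics and any distortion apply to the point x, -y, -z); pixel columns grow to the right and rows downward; lengths in m; the calibration is good to about 2 mm. A picture is of the moment at which its call begins: read the wrist's pose just before it. camera_model takes no time and is no camera call; for the wrist camera it gives the pose at the moment of the call.
- bot.close_job(): hands the job in, once; it reports no verdict.
Trained networks look in the newest picture that a camera, given by its name, has taken for a name from the list of things; names that differ only in an ending like _2 or _b are one class to them, and where a whole thing is asked for, a point or a joint stands for the part that bears it (a point fixed in the world has none). Each returns a list of dicts, best first, with "confidence" (0 to 1); they miss things now and then, are a little off and sometimes report something else, mostly with a low value. They report only what shows in the picture. A call takes as long as a camera call. They do not tell look-alikes from the thing itself.
- imaging.cut_out(camera, query): "pixels" (400x640 bool, what is visible of it).
- imaging.spot_point(camera, query): "centre" ([x, y, z] in m, in world coordinates, good to about 4 mm: a listed point, or the origin of a listed thing).
The state is a dict: "t": time; "joints": joint angles; "qvel": joint speeds; "joint_efforts": joint torques, N m; "eef_pos": TCP position; "tcp_rot": TCP orientation; "force": force on the tool from outside, world axes, zero at the start; "moment": the same for the moment, N m; "grip_width": opening from 0.0 (shut) to 1.0 (fully open).
Only numpy, scipy, OpenCV 4.12 (cv2) and the standard library are available. Lean on these libraries where they do the work, as an engineer would, in place of code of your own. Each camera call takes 0.05 s, during which the arm holds its last target.

## Task

Take the hooked rod from its wooden board, reach it under the front ledge of the tray stand, feel gently for the crumb tray's hidden pull eye, catch it and draw the crumb tray out until its front panel is well clear of the ledge. Never force the eye or the stand, touch them with nothing but the hooked rod, and leave the bowl, jar and timer where they are. Then unhook, leaving the tray out, and lay the rod flat on its board again.

Things in the scene. Friction and masses are not known exactly. Their poses are not given: they have to be found in the camera images.
- stand: Low steel landing stand, 400 x 400 mm, fixed, with a baking sheet of buns on it. Origin: on the work surface below the middle of its front edge; x points away from the robot, z up. Its top shelf is 12 mm thick, underside 85 mm and top 97 mm up; the sheet on it begins 130 mm behind its front edge and is 16 mm high. It and its tray bear at most 12 N from the rod.
- ledge (a point): Middle of the stand's front edge, 91 mm above the stand's origin; axes as the stand. The front 60 mm of the shelf overhangs freely. PULL EYE under it: firm upright loop of 6 mm wire on the tray's panel, opening sideways (along stand y); clear opening 25 mm (4 to 29 mm before the panel), 26 mm high; outer upright wire's centre is 32 mm before the panel.
- crumb_tray (a joint): Crumb tray's slide, in m: 0 = fully in, grows towards the robot (stand's -x), stop at 0.10, starts at 0 to 0.015. At 0 its front panel is 60 mm behind the ledge's edge, at 0.06 level with it; well clear means past 0.07. It drags with about 4 N (plus 8 N per m/s) and stays where left.
- panel (a point): Moves with the tray: centre of the front face of its flat steel panel (330 wide, 60 high), 46 mm above the work surface, on the stand's centre line; axes as the stand. The pull eye stands out from this face at this same height, but up to 35 mm to either side (y): where exactly is not measured; it is hidden under the ledge and must be felt for.
- hook_handle (a point): Centre of the rod's wooden handle, 100 (x) x 24 (y) x 30 mm (z). From its front end an 8 mm round steel rod runs on at mid-height to 135 mm from here, then bends square to +y; the level tip ends 28 mm from the rod's centre line. 130 to 250 g, balance about 24 mm ahead of here. Axes: x along the rod to the bend, y the way the tip points, z up.
- hook_bend (a point): The corner of the hooked rod where rod and bent tip meet (centre lines), 135 mm along x from the handle centre; same axes as the handle.
- board_top (a point): Fixed flat wooden board, 240 (x) x 100 (y) x 15 mm, the rod's rest; point at the centre of its top face. The rod lies on it at the start roughly along its x, handle centre 20 to 35 mm towards -x from this point; it hangs over no edge.
- bowl: Steel bowl, 120 mm across, 55 mm high, loose; origin at the centre of its underside. Leave alone.
- jar: Glass jar with steel lid, 68 mm across, 75 mm high, loose; origin at the centre of its underside. Leave alone.
- timer: White kitchen timer block, 50 x 70 x 60 mm, loose; origin at the centre of its underside. Leave alone.
- hook: The whole hooked rod: wooden handle, steel rod, tip bent sideways. Origin: underside of the handle's middle, 15 mm below its centre; axes as the handle.
Things that resemble listed ones, but are neither listed nor needed, are in the scene too. What is meant by the hook is not blue or pink, and is the smaller of those in its own colour.

How it is judged:
By the outcome, as a careful person would: the job done as asked, in the order asked, and still so for the second after the job is handed in, with the robot touching nothing.
It also fails if it takes over 67 s, if anything falls off the work surface, if the arm or the gripper's body presses on something with over 40 N, if the wrist force passes 120 N, or if a joint passes its speed limit or range.

## Working session

There is one attempt and no reset: what is moved stays moved. The work goes in short steps, Python scripts to look and compute and a tool call to move; the robot and the scene stay as the last step left them, time stands still between calls to the robot, and variables do not carry over. Pictures are saved under pics/ and viewed, and the job is handed in when it is done.

Besides the shell and the picture viewer there is one more tool, called after ">>>" in YAML: its name, and indented under it one key for each argument. servo_tool: Moves the arm, as the interface text tells. Its arguments: {"type":"object","properties":{"linear":{"type":"array"},"roll":{"type":"array"},"fingers":{"type":"array"},"newtons":{"type":"number"}},"required":["linear","roll","fingers"]}

```bash
mkdir -p pics; cat > h.py <<'E'
import numpy as np, cv2
from rig import sensors, imaging, bot
def pix2world(cam,u,v,d,m=None):
    m=m or imaging.camera_model(cam)
    x=(np.asarray(u,float)-m['cx'])/m['fx']; y=(np.asarray(v,float)-m['cy'])/m['fy']
    a,b=x.copy(),y.copy()
    for _ in range(20):
        s=1+m['k1']*(a*a+b*b); a,b=x/s,y/s
    P=np.stack([a*d,-b*d,-np.asarray(d)+0*a,np.ones_like(a)],-1)
    return (P@np.linalg.inv(np.array(m['extrinsics'])).T)[...,:3]
def world2pix(cam,p,m=None):
    m=m or imaging.camera_model(cam)
    q=np.array(m['extrinsics'])@np.append(p,1)
    a,b=q[0]/-q[2],-q[1]/-q[2]; s=1+m['k1']*(a*a+b*b)
    return m['fx']*a*s+m['cx'],m['fy']*b*s+m['cy'],-q[2]
def shot(cam,name):
    im,d=imaging.read_camera(cam); cv2.imwrite(f'pics/{name}.png',im[:,:,::-1]); np.save(f'pics/{name}.npy',d); return im,d
E
python3 - <<'E'
from h import *
o=sensors.get_obs(); print(o)
for c in ['scene','side','wrist']:
    shot(c,c+'0')
    m=imaging.camera_model(c); print(c,np.round(np.linalg.inv(np.array(m['extrinsics'])),3).tolist())
for c in ['scene','side']:
    for q in ['stand','ledge','panel','hook_handle','hook_bend','board_top','bowl','jar','timer']:
        print(c,q,[(np.round(r['centre'],3).tolist(),round(r['confidence'],2)) for r in imaging.spot_point(c,q)][:4])
print(sensors.get_obs()['t'])
E
```

```text
{'t': 0.0, 'joints': array([-1.31480787,  0.62934799,  0.03844281,  1.51836242, -0.02699427,
        0.99630485, -0.02000177]), 'qvel': array([ 3.02805522e-03,  8.50201838e-05,  7.53042498e-04, -2.13562035e-04,
       -2.87766722e-05, -2.10826944e-04, -2.09576583e-03]), 'joint_efforts': array([-9.88958600e-04, -5.63393998e+01,  1.22565653e+00, -1.93448943e+01,
        1.09210052e-02,  1.03621051e-02, -2.40219953e-05]), 'eef_pos': array([0.20535644, 0.61607763, 0.24438967]), 'tcp_rot': array([ 5.69099444e-04,  8.11252671e-01,  5.84694960e-01, -7.63511516e-04]), 'force': array([-1.39867582, -0.03123138, -1.30743707]), 'moment': array([ 0.00683495,  0.10011396, -0.02309173]), 'grip_width': 1.0006437096134413}
scene [[-0.544, -0.714, 0.441, 1.221], [0.839, -0.464, 0.284, 0.472], [0.002, 0.524, 0.852, 1.482], [0.0, 0.0, 0.0, 1.0]]
side [[0.959, 0.132, -0.251, 0.08], [-0.283, 0.508, -0.814, -1.339], [0.02, 0.851, 0.525, 0.931], [0.0, 0.0, 0.0, 1.0]]
wrist [[0.316, -0.899, -0.302, 0.127], [0.949, 0.299, 0.102, 0.642], [-0.002, -0.319, 0.948, 0.373], [0.0, 0.0, 0.0, 1.0]]
scene stand [([0.63
[... 461 characters left out ...]
jar [([0.47, 0.507, -0.003], 0.76)]
scene timer [([0.471, -0.525, 0.002], 0.62), ([0.637, -0.032, 0.093], 0.41)]
side stand [([0.639, -0.034, 0.005], 0.93)]
side ledge [([0.637, -0.038, 0.089], 0.55)]
side panel []
side hook_handle [([0.405, 0.325, 0.03], 0.8), ([0.268, 0.526, 0.014], 0.69), ([0.211, 0.312, 0.017], 0.54), ([0.759, 0.276, 0.02], 0.47)]
side hook_bend [([0.076, 0.317, 0.013], 0.8), ([0.386, 0.597, 0.017], 0.69), ([0.533, 0.3, 0.029], 0.54)]
side board_top [([0.426, 0.315, 0.014], 0.88)]
side bowl [([0.432, -0.336, 0.002], 0.64), ([0.638, -0.039, 0.091], 0.44)]
side jar [([0.465, 0.505, -0.002], 0.56)]
side timer [([0.472, -0.524, 0.0], 0.84), ([0.425, 0.315, 0.016], 0.5)]
1.05
```

View pics/scene0.png

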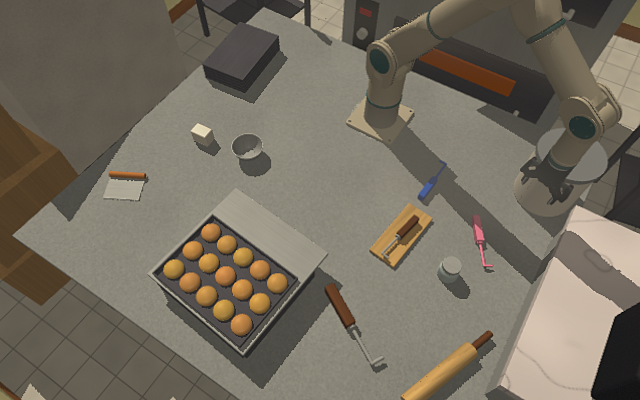

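View pics/side0.png

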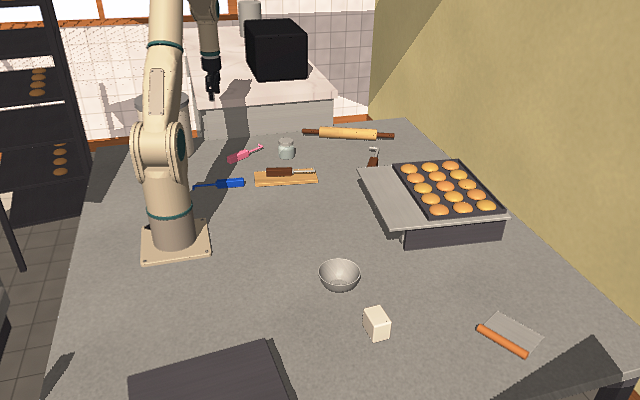

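View pics/wrist0.png

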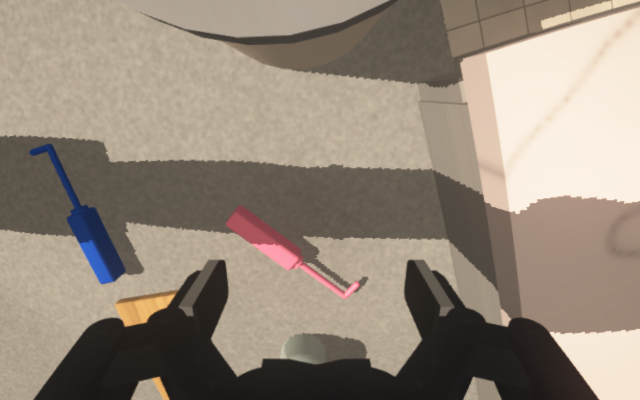

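```bash
python3 - <<'E'
from h import *
im=cv2.imread('pics/scene0.png')
cv2.imwrite('pics/z1.png',cv2.resize(im[195:275,360:445],None,fx=7,fy=7,interpolation=cv2.INTER_CUBIC))
im2=cv2.imread('pics/side0.png')
cv2.imwrite('pics/z2.png',cv2.resize(im2[155:195,245:330],None,fx=8,fy=8,interpolation=cv2.INTER_CUBIC))
V,U=np.mgrid[0:400,0:640]
for c in ['scene','side']:
    d=np.load(f'pics/{c}0.npy'); P=pix2world(c,U,V,d)
    ok=(d>0)&(abs(P[...,2]-0.097)<0.005)&(P[...,0]>.55)&(P[...,0]<1.15)&(abs(P[...,1]+.05)<.35)
    q=P[ok][:,:2].astype(np.float32)
    # largest comp
    mk=ok.astype(np.uint8); n,l,s,_=cv2.connectedComponentsWithStats(mk); k=1+np.argmax(s[1:,4]); q=P[l==k][:,:2]
    h=cv2.convexHull(q.astype(np.float32)); r=cv2.minAreaRect(q.astype(np.float32)); print(c,s[k],P[l==k][:,2].mean(),r,np.round(cv2.boxPoints(r),3).tolist())
    # front edge: min x per y bin
    ys=np.arange(-.2,.12,.02); xs=[np.percentile(q[(abs(q[:,1]-y)<.01)][:,0],1) for y in ys]
    print(np.round(xs,3)); f=np.polyfit(ys,xs,1); print(f)
    # hook on board
    ok=(d>0)&(abs(P[...,0]-.45)<.16)&(abs(P[...,1]-.31)<.09)
    for lo,hi in [(.01,.0185),(.022,.05)]:
        w=ok&(P[...,2]>lo)&(P[...,2]<hi); q=P[w]; print(lo,len(q),cv2.minAreaRect(q[:,:2].astype(np.float32)))
E
```

```text
scene [ 147  188  181  167 4971] 0.09738809956212367 ((0.8365379571914673, -0.05225713551044464), (0.4034929871559143, 0.40237024426460266), 84.9571533203125) [[0.6179999709129333, -0.23600000143051147], [1.0190000534057617, -0.2709999978542328], [1.0549999475479126, 0.13099999725818634], [0.6539999842643738, 0.16599999368190765]]
[0.623 0.627 0.63  0.629 0.632 0.634 0.635 0.637 0.639 0.641 0.643 0.645
 0.645 0.648 0.649 0.65 ]
[0.08630981 0.6422163 ]
0.01 1095 ((0.42764812707901, 0.3071848154067993), (0.2653370201587677, 0.16346897184848785), 3.344871997833252)
0.022 387 ((0.4257069230079651, 0.31734320521354675), (0.09954581409692764, 0.23407906293869019), 83.16195678710938)
side [ 356  165  156   66 3000] 0.09601780107186103 ((0.8355777263641357, -0.05524870753288269), (0.40930426120758057, 0.4027112126350403), 85.26084899902344) [[0.6179999709129333, -0.24300000071525574], [1.0190000534057617, -0.2759999930858612], [1.0529999732971191, 0.13199999928474426], [0.6520000100135803, 0.16500000655651093]]
[0.623 0.625 0.625 0.627 0.63  0.633 0.634 0.638 0.638 0.641 0.641 0.642
 0.645 0.647 0.646 0.651]
[0.09190569 0.64135113]
0.01 544 ((0.4229956865310669, 0.31168538331985474), (0.11477282643318176, 0.23819340765476227), 84.76476287841797)
0.022 250 ((0.4439541697502136, 0.31323307752609253), (0.0378820039331913, 0.18746066093444824), 85.52766418457031)
```

View pics/z1.png

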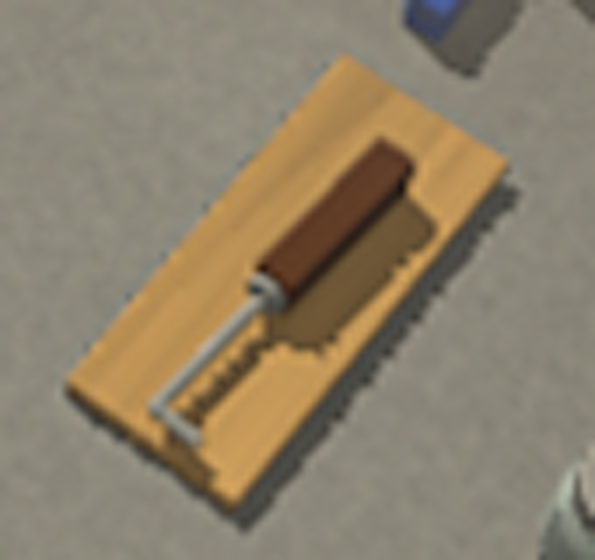

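View pics/z2.png

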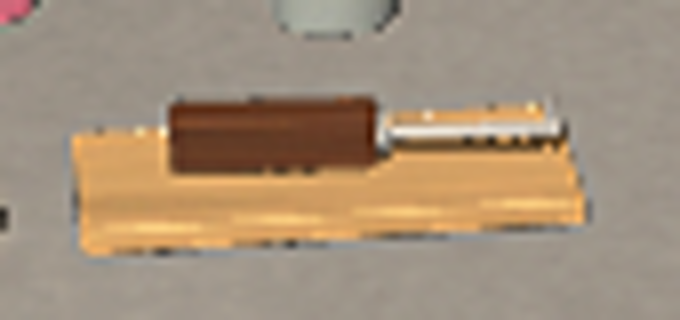

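>>> servo_tool:
  linear:
    - [0.195,-0.293,-0.06]
    - [0.195,-0.293,-0.06]
    - [0.195,-0.293,-0.06]
    - [0.195,-0.293,-0.06]
    - [0.195,-0.293,-0.06]
    - [0.195,-0.293,-0.06]
    - [0.195,-0.293,-0.06]
    - [0.195,-0.293,-0.06]
    - [0.195,-0.293,-0.06]
    - [0.195,-0.293,-0.06]
    - [0.195,-0.293,-0.06]
    - [0.195,-0.293,-0.06]
  roll: [0.14,0.14,0.14,0.14,0.14,0.14,0.14,0.14,0.14,0.14,0.14,0.14]
  fingers: [0.0854,0.0854,0.0854,0.0854,0.0854,0.0854,0.0854,0.0854,0.0854,0.0854,0.0854,0.0854]

```text
t: 2.05
eef_pos: [0.4004, 0.3246, 0.1855]
tcp_rot: [-0.0, 0.768, 0.64, 0.0]
force: [-0.8, -0.9, -0.1]
grip_width: 1.0
```

```bash
python3 - <<'E'
from h import *
print(sensors.get_obs())
m=imaging.camera_model('wrist'); im,d=shot('wrist','w1')
for q in ['hook_handle','hook_bend','board_top']:
    print(q,[(np.round(r['centre'],4).tolist(),round(r['confidence'],2)) for r in imaging.spot_point('wrist',q)][:4])
V,U=np.mgrid[0:400,0:640]
P=pix2world('wrist',U,V,d,m)
w=(d>0)&(P[...,2]>.036)&(P[...,2]<.055)&(abs(P[...,0]-.41)<.12)&(abs(P[...,1]-.32)<.06)
print(w.sum(),cv2.minAreaRect(P[w][:,:2].astype(np.float32)),np.median(P[w][:,2]))
E
```

```text
{'t': 2.05, 'joints': array([-0.72471392,  0.51974367, -0.01513967,  1.95353881,  0.01074664,
        0.66755506,  0.64315045]), 'qvel': array([-0.02612316,  0.00059044, -0.01402515, -0.0045485 ,  0.0016832 ,
        0.00115279,  0.00249438]), 'joint_efforts': array([ 1.34669177e+00, -4.54866743e+01,  1.15387905e+00, -1.40688658e+01,
        8.88031628e-02,  3.04198789e-02,  4.02088976e-03]), 'eef_pos': array([0.40036897, 0.32460227, 0.18554534]), 'tcp_rot': array([-4.50644492e-04,  7.68233157e-01,  6.40169864e-01,  3.97220521e-04]), 'force': array([-0.75097393, -0.91769073, -0.05836118]), 'moment': array([ 0.02062449,  0.00968292, -0.00059323]), 'grip_width': 0.999628328000718}
hook_handle [([0.402, 0.3227, 0.0292], 0.85)]
hook_bend [([0.3857, 0.5995, 0.0177], 0.89), ([0.5338, 0.2984, 0.0279], 0.69), ([0.4726, 0.5077, 0.0034], 0.33)]
board_top [([0.4243, 0.3175, 0.0145], 0.97)]
2877 ((0.4032565951347351, 0.3233563303947449), (0.024012990295886993, 0.1058611273765564), 78.85143280029297) 0.04479956191186529
```

View pics/w1.png

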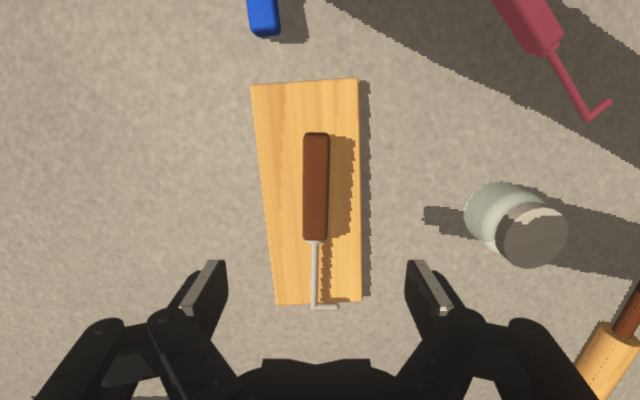

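>>> servo_tool:
  linear:
    - [0.017,-0.0045,-0.04]
    - [0.017,-0.0045,-0.08]
    - [0.017,-0.0045,-0.12]
    - [0.017,-0.0045,-0.15]
    - [0.017,-0.0045,-0.15]
    - [0.017,-0.0045,-0.15]
    - [0.017,-0.0045,-0.15]
    - [0.017,-0.0045,-0.15]
    - [0.017,-0.0045,-0.15]
    - [0.017,-0.0045,-0.15]
    - [0.017,-0.0045,-0.15]
    - [0.017,-0.0045,-0.15]
  roll: [-0.005,-0.005,-0.005,-0.005,-0.005,-0.005,-0.005,-0.005,-0.005,-0.005,-0.005,-0.005]
  fingers: [0.0854,0.0854,0.0854,0.0854,0.0854,0.0854,0.01,0.01,0.01,0.01,0.01,0.01]
  newtons: 90

```text
t: 3.25
eef_pos: [0.4175, 0.3211, 0.037]
tcp_rot: [-0.0, 0.769, 0.639, 0.001]
force: [-0.3, -0.5, 9.6]
grip_width: 0.262
```

>>> servo_tool:
  linear:
    - [0,0,0]
    - [0,0,0]
    - [0,0,0.0]
    - [0,0,0.01]
    - [0,0,0.03]
    - [0,0,0.06]
    - [0,0,0.09]
    - [0,0,0.1]
    - [0,0,0.1]
    - [0,0,0.1]
  roll: [0,0,0,0,0,0,0,0,0,0]
  fingers: [0.01,0.01,0.01,0.01,0.01,0.01,0.01,0.01,0.01,0.01]

```text
t: 4.08
eef_pos: [0.4173, 0.321, 0.1372]
tcp_rot: [-0.0, 0.769, 0.639, 0.002]
force: [0.7, -0.6, -2.3]
grip_width: 0.259
```

```bash
python3 - <<'E'
from h import *
print(sensors.get_obs())
shot('scene','s2'); shot('side','d2'); m=imaging.camera_model('wrist'); shot('wrist','w2')
for c in ['scene','side']:
  for q in ['hook_handle','hook_bend']:
    print(c,q,[(np.round(r['centre'],4).tolist(),round(r['confidence'],2)) for r in imaging.spot_point(c,q)][:5])
for c,n in [('scene','s2'),('side','d2')]:
    u,v,_=world2pix(c,[.46,.31,.13]); im=cv2.imread(f'pics/{n}.png'); u,v=int(u),int(v)
    cv2.imwrite(f'pics/{n}z.png',cv2.resize(im[max(0,v-50):v+50,max(0,u-60):u+60],None,fx=5,fy=5,interpolation=cv2.INTER_CUBIC))
E
```

```text
{'t': 4.0833, 'joints': array([-0.69872561,  0.60745196, -0.01465957,  1.96593626,  0.01453608,
        0.5650778 ,  0.66330927]), 'qvel': array([ 0.00117917,  0.03723054, -0.00084978,  0.01944298, -0.00169044,
       -0.00117248,  0.00152102]), 'joint_efforts': array([ 3.32428655e-02, -5.13010955e+01,  5.53195719e-01, -1.35606435e+01,
        1.51635142e-02, -5.51520986e-02,  1.70293752e-03]), 'eef_pos': array([0.41732768, 0.3209949 , 0.13718221]), 'tcp_rot': array([-3.20079132e-04,  7.69228776e-01,  6.38971365e-01,  1.60695303e-03]), 'force': array([ 0.70180923, -0.64967066, -2.30942069]), 'moment': array([ 0.01063672, -0.01425894, -0.02604953]), 'grip_width': 0.25937974964910804}
scene hook_handle [([0.2699, 0.5232, 0.0168], 0.76), ([0.758, 0.2719, 0.0137], 0.74), ([0.4003, 0.3212, 0.1325], 0.72)]
scene hook_bend [([0.8549, 0.4437, 0.0242], 0.81), ([0.3835, 0.5972, 0.019], 0.8), ([0.532, 0.2973, 0.1283], 0.73)]
side hook_handle [([0.2107, 0.3094, 0.0174], 0.7), ([0.7615, 0.2755, 0.022], 0.52), ([0.3989, 0.327, 0.1276], 0.5), ([0.2648, 0.525, 0.0156], 0.47)]
side hook_bend [([0.0784, 0.3171, 0.0145], 0.86), ([0.533, 0.2978, 0.1293], 0.79), ([0.8574, 0.4455, 0.0174], 0.55), ([0.3822, 0.598, 0.0177], 0.48)]
```

View pics/d2z.png

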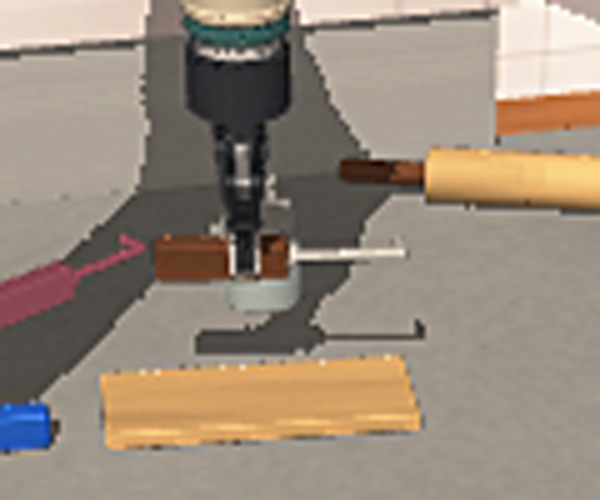

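View pics/w2.png

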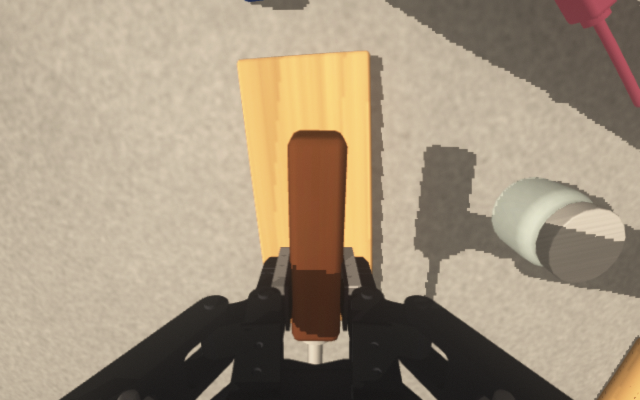

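>>> servo_tool:
  linear:
    - [0.005,-0.038,0]
    - [0.01,-0.076,0]
    - [0.015,-0.114,0]
    - [0.02,-0.152,0]
    - [0.025,-0.19,0]
    - [0.03,-0.228,0]
    - [0.035,-0.266,0]
    - [0.04,-0.304,0]
    - [0.045,-0.342,0]
    - [0.05,-0.38,0]
    - [0.055,-0.421,0]
    - [0.055,-0.421,0]
  roll: [0.01,0.02,0.03,0.04,0.05,0.06,0.07,0.08,0.09,0.1,0.103,0.103]
  fingers: [0.01,0.01,0.01,0.01,0.01,0.01,0.01,0.01,0.01,0.01,0.01,0.01]

```text
t: 5.43
eef_pos: [0.4722, -0.1113, 0.1357]
tcp_rot: [0.002, 0.74, 0.672, -0.001]
force: [0.9, -0.9, -2.2]
grip_width: 0.264
```

>>> servo_tool:
  linear:
    - [0,0,-0.02]
    - [0,0,-0.04]
    - [0,0,-0.06]
    - [0,0,-0.075]
    - [0,0,-0.083]
    - [0,0,-0.083]
    - [0,0,-0.083]
    - [0,0,-0.083]
  roll: [0,0,0,0,0,0,0,0]
  fingers: [0.01,0.01,0.01,0.01,0.01,0.01,0.01,0.01]

```text
t: 6.1
eef_pos: [0.4728, -0.1112, 0.0534]
tcp_rot: [0.003, 0.74, 0.673, -0.001]
force: [0.3, -0.5, -1.5]
grip_width: 0.259
```

```bash
python3 - <<'E'
from h import *
o=sensors.get_obs();print(o['eef_pos'],o['tcp_rot'],o['force'])
q=o['tcp_rot'];print('xang',np.degrees(2*np.arctan2(q[2],q[1])))
shot('scene','s3'); shot('side','d3')
for c in ['scene','side']:
  for q in ['hook_handle','hook_bend','ledge','panel']:
    print(c,q,[(np.round(r['centre'],4).tolist(),round(r['confidence'],2)) for r in imaging.spot_point(c,q)][:5])
for c,n in [('scene','s3'),('side','d3')]:
    u,v,_=world2pix(c,[.58,-.1,.05]); im=cv2.imread(f'pics/{n}.png'); u,v=int(u),int(v)
    cv2.imwrite(f'pics/{n}z.png',cv2.resize(im[max(0,v-50):v+50,max(0,u-60):u+60],None,fx=5,fy=5,interpolation=cv2.INTER_CUBIC))
E
```

```text
[ 0.47277353 -0.11119745  0.05335246] [ 0.00263872  0.7400383   0.672559   -0.00085698] [ 0.31955576 -0.48509174 -1.54071683]
xang 84.5301577503683
scene hook_handle [([0.4548, -0.111, 0.0459], 0.74), ([0.7586, 0.2715, 0.014], 0.74), ([0.2089, 0.3073, 0.0136], 0.63), ([0.2665, 0.5242, 0.0179], 0.63)]
scene hook_bend [([0.3819, 0.5963, 0.0168], 0.68), ([0.856, 0.4431, 0.0206], 0.67), ([0.0782, 0.3161, 0.0122], 0.63), ([0.5897, -0.121, 0.045], 0.62)]
scene ledge []
scene panel []
side hook_handle [([0.4567, -0.1048, 0.0457], 0.77), ([0.4562, -0.1173, 0.0309], 0.7), ([0.2673, 0.5258, 0.0145], 0.67), ([0.7587, 0.2722, 0.019], 0.63)]
side hook_bend [([0.5871, -0.1239, 0.0466], 0.87), ([0.3839, 0.5985, 0.0178], 0.77), ([0.8566, 0.4446, 0.022], 0.67), ([0.0743, 0.3199, 0.0159], 0.6), ([0.4334, -0.3339, -0.0003], 0.29)]
side ledge [([0.635, -0.0426, 0.0926], 0.78)]
side panel []
```

View pics/d3z.png

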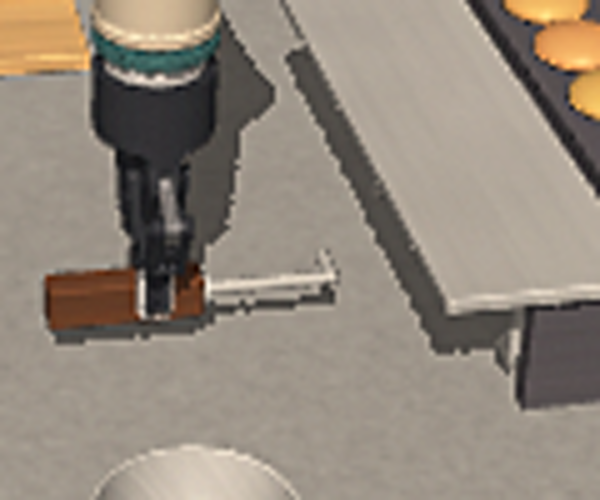

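View pics/s3z.png

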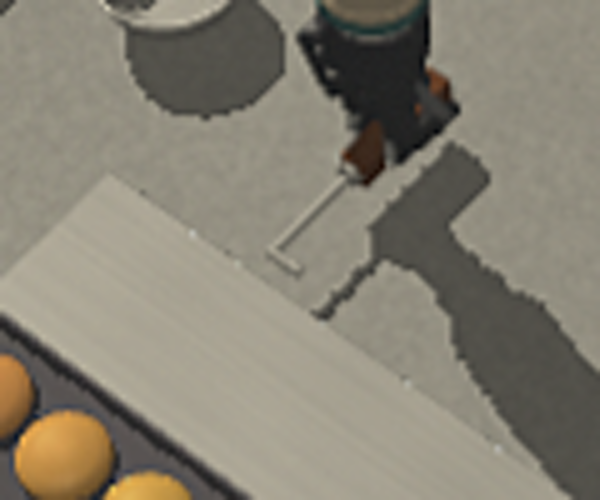

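>>> servo_tool:
  linear:
    - [0.015,0.0044,0]
    - [0.03,0.0044,0]
    - [0.045,0.0044,0]
    - [0.058,0.0044,0]
    - [0.068,0.0044,0]
    - [0.0745,0.0044,0]
    - [0.0745,0.0044,0]
    - [0.0745,0.0044,0]
    - [0.0745,0.0044,0]
  roll: [0,0,0,0,0,0,0,0,0]
  fingers: [0.01,0.01,0.01,0.01,0.01,0.01,0.01,0.01,0.01]

```text
t: 7.35
eef_pos: [0.5455, -0.1069, 0.0526]
tcp_rot: [0.002, 0.74, 0.672, -0.002]
force: [-0.1, 0.8, -1.9]
grip_width: 0.259
```

>>> servo_tool:
  linear:
    - [0.002,0,0]
    - [0.002,0,0]
    - [0.002,0,0]
  roll: [0,0,0]
  fingers: [0.01,0.01,0.01]

```text
t: 7.6
eef_pos: [0.5472, -0.107, 0.0527]
tcp_rot: [0.002, 0.74, 0.672, -0.002]
force: [-0.5, -0.1, -0.8]
grip_width: 0.26
```

>>> servo_tool:
  linear:
    - [0.002,0,0]
    - [0.004,0,0]
    - [0.004,0,0]
    - [0.004,0,0]
  roll: [0,0,0,0]
  fingers: [0.01,0.01,0.01,0.01]

```text
t: 7.93
eef_pos: [0.5515, -0.1069, 0.0527]
tcp_rot: [0.002, 0.74, 0.672, -0.002]
force: [-0.6, 0.0, -1.4]
grip_width: 0.257
```

>>> servo_tool:
  linear:
    - [0.002,0,0]
    - [0.0025,0,0]
    - [0.0025,0,0]
    - [0.0025,0,0]
  roll: [0,0,0,0]
  fingers: [0.01,0.01,0.01,0.01]

```text
t: 8.27
eef_pos: [0.5539, -0.1069, 0.0527]
tcp_rot: [0.002, 0.74, 0.672, -0.002]
force: [-0.9, -0.0, -2.0]
grip_width: 0.261
```

>>> servo_tool:
  linear:
    - [0.002,0,0]
    - [0.0025,0,0]
    - [0.0025,0,0]
    - [0.0025,0,0]
  roll: [0,0,0,0]
  fingers: [0.01,0.01,0.01,0.01]

```text
t: 8.6
eef_pos: [0.5565, -0.1069, 0.0526]
tcp_rot: [0.002, 0.74, 0.672, -0.002]
force: [-0.0, -0.1, -1.9]
grip_width: 0.263
```

>>> servo_tool:
  linear:
    - [0.002,0,0]
    - [0.0025,0,0]
    - [0.0025,0,0]
    - [0.0025,0,0]
  roll: [0,0,0,0]
  fingers: [0.01,0.01,0.01,0.01]

```text
t: 8.93
eef_pos: [0.559, -0.1069, 0.0527]
tcp_rot: [0.002, 0.74, 0.672, -0.002]
force: [-0.4, 0.1, -2.0]
grip_width: 0.256
```

>>> servo_tool:
  linear:
    - [0.002,0,0]
    - [0.002,0,0]
    - [0.002,0,0]
    - [0.002,0,0]
  roll: [0,0,0,0]
  fingers: [0.01,0.01,0.01,0.01]

```text
t: 9.27
eef_pos: [0.561, -0.1069, 0.0526]
tcp_rot: [0.002, 0.74, 0.672, -0.002]
force: [0.3, 0.5, -3.0]
grip_width: 0.262
```

>>> servo_tool:
  linear:
    - [0.002,0,0]
    - [0.002,0,0]
    - [0.002,0,0]
    - [0.002,0,0]
  roll: [0,0,0,0]
  fingers: [0.01,0.01,0.01,0.01]

```text
t: 9.6
eef_pos: [0.563, -0.1069, 0.0526]
tcp_rot: [0.002, 0.74, 0.672, -0.002]
force: [0.1, 0.0, -2.5]
grip_width: 0.26
```

>>> servo_tool:
  linear:
    - [0.002,0,0]
    - [0.002,0,0]
    - [0.002,0,0]
    - [0.002,0,0]
  roll: [0,0,0,0]
  fingers: [0.01,0.01,0.01,0.01]

```text
t: 9.93
eef_pos: [0.565, -0.1069, 0.0526]
tcp_rot: [0.002, 0.74, 0.672, -0.002]
force: [-0.2, -0.6, -1.7]
grip_width: 0.259
```

>>> servo_tool:
  linear:
    - [0.001,0,0]
    - [0.0015,0,0]
    - [0.0015,0,0]
    - [0.0015,0,0]
  roll: [0,0,0,0]
  fingers: [0.01,0.01,0.01,0.01]

```text
t: 10.27
eef_pos: [0.5658, -0.107, 0.0525]
tcp_rot: [0.001, 0.74, 0.672, -0.002]
force: [-2.2, -0.7, -2.0]
grip_width: 0.26
```

>>> servo_tool:
  linear:
    - [0.001,0,0]
    - [0.0015,0,0]
    - [0.0015,0,0]
    - [0.0015,0,0]
  roll: [0,0,0,0]
  fingers: [0.01,0.01,0.01,0.01]

```text
t: 10.6
eef_pos: [0.5666, -0.107, 0.0524]
tcp_rot: [0.001, 0.74, 0.672, -0.003]
force: [-3.6, 0.0, -0.9]
grip_width: 0.266
```

>>> servo_tool:
  linear:
    - [-0.006,0.0005,0]
    - [-0.0137,0.0012,0]
    - [-0.0137,0.0012,0]
    - [-0.0135,0.0042,0]
    - [-0.0133,0.0062,0]
    - [-0.0133,0.0062,0]
    - [-0.0133,0.0062,0]
  roll: [0,0,0,0,0,0,0]
  fingers: [0.01,0.01,0.01,0.01,0.01,0.01,0.01]

```text
t: 11.18
eef_pos: [0.5539, -0.1004, 0.0525]
tcp_rot: [0.001, 0.74, 0.673, -0.003]
force: [0.9, -0.4, -1.9]
grip_width: 0.259
```

>>> servo_tool:
  linear:
    - [0.0002,0.002,0]
    - [0.0003,0.003,0]
    - [0.0003,0.003,0]
    - [0.0003,0.003,0]
  roll: [0,0,0,0]
  fingers: [0.01,0.01,0.01,0.01]

```text
t: 11.52
eef_pos: [0.5543, -0.0973, 0.0524]
tcp_rot: [0.001, 0.74, 0.673, -0.003]
force: [0.9, -0.0, -2.3]
grip_width: 0.258
```

>>> servo_tool:
  linear:
    - [0.0002,0.002,0]
    - [0.0003,0.003,0]
    - [0.0003,0.003,0]
    - [0.0003,0.003,0]
  roll: [0,0,0,0]
  fingers: [0.01,0.01,0.01,0.01]

```text
t: 11.85
eef_pos: [0.5546, -0.0941, 0.0524]
tcp_rot: [0.001, 0.74, 0.673, -0.002]
force: [0.4, -0.2, -1.7]
grip_width: 0.261
```

>>> servo_tool:
  linear:
    - [0.0002,0.002,0]
    - [0.0003,0.003,0]
    - [0.0003,0.003,0]
    - [0.0003,0.003,0]
  roll: [0,0,0,0]
  fingers: [0.01,0.01,0.01,0.01]

```text
t: 12.18
eef_pos: [0.5549, -0.091, 0.0525]
tcp_rot: [0.001, 0.74, 0.673, -0.002]
force: [0.4, 0.4, -2.2]
grip_width: 0.264
```

>>> servo_tool:
  linear:
    - [0.0002,0.002,0]
    - [0.0003,0.003,0]
    - [0.0003,0.003,0]
    - [0.0003,0.003,0]
  roll: [0,0,0,0]
  fingers: [0.01,0.01,0.01,0.01]

```text
t: 12.52
eef_pos: [0.5552, -0.0878, 0.0524]
tcp_rot: [0.001, 0.74, 0.673, -0.002]
force: [0.1, 0.1, -1.8]
grip_width: 0.258
```

>>> servo_tool:
  linear:
    - [0.0002,0.002,0]
    - [0.0003,0.003,0]
    - [0.0003,0.003,0]
    - [0.0003,0.003,0]
  roll: [0,0,0,0]
  fingers: [0.01,0.01,0.01,0.01]

```text
t: 12.85
eef_pos: [0.5555, -0.0847, 0.0524]
tcp_rot: [0.001, 0.74, 0.673, -0.002]
force: [-0.6, -0.0, -1.9]
grip_width: 0.263
```

>>> servo_tool:
  linear:
    - [0.0002,0.002,0]
    - [0.0003,0.003,0]
    - [0.0003,0.003,0]
  roll: [0,0,0]
  fingers: [0.01,0.01,0.01]

```text
t: 13.1
eef_pos: [0.5559, -0.0812, 0.0525]
tcp_rot: [0.001, 0.739, 0.673, -0.002]
force: [0.6, 0.4, -1.3]
grip_width: 0.26
```

>>> servo_tool:
  linear:
    - [0.0002,0.002,0]
    - [0.0003,0.003,0]
    - [0.0003,0.003,0]
  roll: [0,0,0]
  fingers: [0.01,0.01,0.01]

```text
t: 13.35
eef_pos: [0.5563, -0.0776, 0.0525]
tcp_rot: [0.001, 0.739, 0.673, -0.002]
force: [-0.5, 0.7, -2.0]
grip_width: 0.26
```

>>> servo_tool:
  linear:
    - [0.0002,0.002,0]
    - [0.0003,0.003,0]
    - [0.0003,0.003,0]
  roll: [0,0,0]
  fingers: [0.01,0.01,0.01]

```text
t: 13.6
eef_pos: [0.5567, -0.0741, 0.0525]
tcp_rot: [0.001, 0.739, 0.674, -0.002]
force: [-0.3, -0.3, -2.2]
grip_width: 0.263
```

>>> servo_tool:
  linear:
    - [0.0002,0.002,0]
    - [0.0003,0.003,0]
    - [0.0003,0.003,0]
  roll: [0,0,0]
  fingers: [0.01,0.01,0.01]

```text
t: 13.85
eef_pos: [0.5571, -0.0706, 0.0525]
tcp_rot: [0.001, 0.739, 0.674, -0.002]
force: [0.3, -0.2, -2.5]
grip_width: 0.258
```

>>> servo_tool:
  linear:
    - [0.0002,0.002,0]
    - [0.0003,0.003,0]
    - [0.0003,0.003,0]
  roll: [0,0,0]
  fingers: [0.01,0.01,0.01]

```text
t: 14.1
eef_pos: [0.5574, -0.0671, 0.0525]
tcp_rot: [0.0, 0.739, 0.674, -0.002]
force: [0.1, 0.7, -1.9]
grip_width: 0.261
```

>>> servo_tool:
  linear:
    - [0.0002,0.002,0]
    - [0.0003,0.003,0]
    - [0.0003,0.003,0]
  roll: [0,0,0]
  fingers: [0.01,0.01,0.01]

```text
t: 14.35
eef_pos: [0.5578, -0.0636, 0.0525]
tcp_rot: [0.0, 0.739, 0.674, -0.002]
force: [-0.4, -1.0, -1.9]
grip_width: 0.261
```

>>> servo_tool:
  linear:
    - [0.0002,0.002,0]
    - [0.0003,0.003,0]
    - [0.0003,0.003,0]
  roll: [0,0,0]
  fingers: [0.01,0.01,0.01]

```text
t: 14.6
eef_pos: [0.5582, -0.0601, 0.0525]
tcp_rot: [0.0, 0.738, 0.674, -0.002]
force: [-0.2, 0.6, -0.9]
grip_width: 0.26
```

>>> servo_tool:
  linear:
    - [0.0002,0.002,0]
    - [0.0003,0.003,0]
    - [0.0003,0.003,0]
  roll: [0,0,0]
  fingers: [0.01,0.01,0.01]

```text
t: 14.85
eef_pos: [0.5586, -0.0566, 0.0525]
tcp_rot: [0.0, 0.738, 0.675, -0.001]
force: [-0.3, -0.0, -2.6]
grip_width: 0.26
```

>>> servo_tool:
  linear:
    - [0.0,0.002,0]
    - [0.0,0.003,0]
    - [0.0,0.003,0]
  roll: [0,0,0]
  fingers: [0.01,0.01,0.01]

```text
t: 15.1
eef_pos: [0.5586, -0.0532, 0.0525]
tcp_rot: [0.0, 0.738, 0.675, -0.001]
force: [-0.6, 0.6, -1.8]
grip_width: 0.261
```

>>> servo_tool:
  linear:
    - [0.0,0.002,0]
    - [0.0,0.003,0]
    - [0.0,0.003,0]
  roll: [0,0,0]
  fingers: [0.01,0.01,0.01]

```text
t: 15.35
eef_pos: [0.5586, -0.0497, 0.0525]
tcp_rot: [0.0, 0.738, 0.675, -0.001]
force: [-0.1, -0.7, -2.8]
grip_width: 0.26
```

>>> servo_tool:
  linear:
    - [0.0002,0.002,0]
    - [0.0002,0.003,0]
    - [0.0002,0.003,0]
  roll: [0,0,0]
  fingers: [0.01,0.01,0.01]

```text
t: 15.6
eef_pos: [0.5589, -0.0462, 0.0525]
tcp_rot: [-0.0, 0.738, 0.675, -0.001]
force: [0.6, 0.0, -2.5]
grip_width: 0.26
```

>>> servo_tool:
  linear:
    - [0.0002,0.002,0]
    - [0.0002,0.003,0]
    - [0.0002,0.003,0]
  roll: [0,0,0]
  fingers: [0.01,0.01,0.01]

```text
t: 15.85
eef_pos: [0.5591, -0.0427, 0.0525]
tcp_rot: [-0.0, 0.737, 0.675, -0.001]
force: [1.4, 0.7, -2.3]
grip_width: 0.259
```

>>> servo_tool:
  linear:
    - [0.0002,0.002,0]
    - [0.0002,0.003,0]
    - [0.0002,0.003,0]
  roll: [0,0,0]
  fingers: [0.01,0.01,0.01]

```text
t: 16.1
eef_pos: [0.5593, -0.0392, 0.0525]
tcp_rot: [-0.0, 0.737, 0.676, -0.001]
force: [0.3, -0.6, -1.6]
grip_width: 0.259
```

>>> servo_tool:
  linear:
    - [0.0002,0.002,0]
    - [0.0002,0.003,0]
    - [0.0002,0.003,0]
  roll: [0,0,0]
  fingers: [0.01,0.01,0.01]

```text
t: 16.35
eef_pos: [0.5596, -0.0357, 0.0525]
tcp_rot: [-0.0, 0.737, 0.676, -0.001]
force: [0.1, -0.1, -2.5]
grip_width: 0.26
```

>>> servo_tool:
  linear:
    - [0.0002,0.002,0]
    - [0.0002,0.003,0]
    - [0.0002,0.003,0]
  roll: [-0.002,-0.004,-0.004]
  fingers: [0.01,0.01,0.01]

```text
t: 16.6
eef_pos: [0.5598, -0.0322, 0.0525]
tcp_rot: [-0.0, 0.738, 0.674, -0.001]
force: [-0.0, 0.1, -2.1]
grip_width: 0.258
```

>>> servo_tool:
  linear:
    - [0.0002,0.002,0]
    - [0.0002,0.003,0]
    - [0.0002,0.003,0]
  roll: [-0.002,-0.004,-0.004]
  fingers: [0.01,0.01,0.01]

```text
t: 16.85
eef_pos: [0.5601, -0.0287, 0.0525]
tcp_rot: [-0.001, 0.74, 0.673, -0.0]
force: [-0.4, -0.1, -2.3]
grip_width: 0.26
```

>>> servo_tool:
  linear:
    - [0.0002,0.002,0]
    - [0.0003,0.003,0]
    - [0.0003,0.003,0]
  roll: [0,0,0]
  fingers: [0.01,0.01,0.01]

```text
t: 17.1
eef_pos: [0.5604, -0.0252, 0.0525]
tcp_rot: [-0.001, 0.739, 0.673, -0.0]
force: [0.5, 0.2, -1.9]
grip_width: 0.261
```

>>> servo_tool:
  linear:
    - [0.0002,0.002,0]
    - [0.0003,0.003,0]
    - [0.0003,0.003,0]
  roll: [0,0,0]
  fingers: [0.01,0.01,0.01]

```text
t: 17.35
eef_pos: [0.5608, -0.0217, 0.0525]
tcp_rot: [-0.001, 0.739, 0.673, -0.0]
force: [1.0, 0.2, -2.1]
grip_width: 0.26
```

>>> servo_tool:
  linear:
    - [0.0002,0.002,0]
    - [0.0003,0.003,0]
    - [0.0003,0.003,0]
  roll: [0,0,0]
  fingers: [0.01,0.01,0.01]

```text
t: 17.6
eef_pos: [0.5612, -0.0182, 0.0526]
tcp_rot: [-0.001, 0.739, 0.674, 0.0]
force: [-0.4, -0.7, -2.7]
grip_width: 0.265
```

>>> servo_tool:
  linear:
    - [0.0002,0.002,0]
    - [0.0003,0.003,0]
    - [0.0003,0.003,0]
  roll: [0,0,0]
  fingers: [0.01,0.01,0.01]

```text
t: 17.85
eef_pos: [0.5615, -0.0147, 0.0526]
tcp_rot: [-0.001, 0.739, 0.674, 0.0]
force: [-1.5, -0.1, -2.6]
grip_width: 0.266
```

>>> servo_tool:
  linear:
    - [0.0002,0.002,0]
    - [0.0002,0.003,0]
    - [0.0002,0.003,0]
  roll: [0,0,0]
  fingers: [0.01,0.01,0.01]

```text
t: 18.1
eef_pos: [0.5617, -0.0112, 0.0526]
tcp_rot: [-0.001, 0.739, 0.674, 0.0]
force: [-0.2, -0.5, -2.0]
grip_width: 0.259
```

>>> servo_tool:
  linear:
    - [0.0002,0.002,0]
    - [0.0002,0.003,0]
    - [0.0002,0.003,0]
  roll: [0,0,0]
  fingers: [0.01,0.01,0.01]

```text
t: 18.35
eef_pos: [0.562, -0.0085, 0.0526]
tcp_rot: [-0.001, 0.739, 0.674, 0.0]
force: [0.2, -1.6, -1.2]
grip_width: 0.258
```

>>> servo_tool:
  linear:
    - [0.0,0.001,0]
    - [0.0,0.0015,0]
    - [0.0,0.0015,0]
  roll: [0,0,0]
  fingers: [0.01,0.01,0.01]

```text
t: 18.6
eef_pos: [0.562, -0.0079, 0.0526]
tcp_rot: [-0.0, 0.739, 0.673, -0.0]
force: [0.3, -4.2, -1.9]
grip_width: 0.257
```

>>> servo_tool:
  linear:
    - [0,-0.0015,0]
    - [-0.003,-0.0012,0]
    - [-0.006,-0.001,0]
    - [-0.009,-0.0007,0]
    - [-0.012,-0.0004,0]
    - [-0.014,-0.0003,0]
    - [-0.014,-0.0003,0]
    - [-0.014,-0.0003,0]
  roll: [0,0,0,0,0,0,0,0]
  fingers: [0.01,0.01,0.01,0.01,0.01,0.01,0.01,0.01]

```text
t: 19.27
eef_pos: [0.5483, -0.0077, 0.0527]
tcp_rot: [-0.0, 0.739, 0.674, 0.0]
force: [3.7, -0.2, -3.3]
grip_width: 0.262
```

>>> servo_tool:
  linear:
    - [-0.003,0.0003,0]
    - [-0.006,0.0005,0]
    - [-0.01,0.0009,0]
    - [-0.014,0.0012,0]
    - [-0.018,0.0016,0]
    - [-0.022,0.0019,0]
    - [-0.025,0.0022,0]
    - [-0.025,0.0022,0]
  roll: [0,0,0,0,0,0,0,0]
  fingers: [0.01,0.01,0.01,0.01,0.01,0.01,0.01,0.01]

```text
t: 19.93
eef_pos: [0.5219, -0.0054, 0.0527]
tcp_rot: [-0.001, 0.739, 0.674, -0.001]
force: [1.9, 0.1, -2.3]
grip_width: 0.258
```

```bash
python3 - <<'E'
from h import *
o=sensors.get_obs();print(o['eef_pos'],o['force'],o['moment'])
shot('side','d4');
for c in ['side']:
  for q in ['hook_handle','hook_bend','panel']:
    print(c,q,[(np.round(r['centre'],4).tolist(),round(r['confidence'],2)) for r in imaging.spot_point(c,q)][:5])
for c,n in [('side','d4')]:
    u,v,_=world2pix(c,[.58,-.07,.05]); im=cv2.imread(f'pics/{n}.png'); u,v=int(u),int(v)
    cv2.imwrite(f'pics/{n}z.png',cv2.resize(im[max(0,v-50):v+50,max(0,u-60):u+60],None,fx=5,fy=5,interpolation=cv2.INTER_CUBIC))
E
```

```text
[ 0.52190908 -0.00539062  0.05273022] [ 1.87071674  0.09387832 -2.26159277] [ 0.13270638 -0.36951006  0.05622006]
side hook_handle [([0.2645, 0.5241, 0.0145], 0.78), ([0.5073, -0.0041, 0.0451], 0.77), ([0.2073, 0.3107, 0.0125], 0.58), ([0.7591, 0.2722, 0.0211], 0.54)]
side hook_bend [([0.075, 0.3185, 0.0116], 0.73), ([0.6403, -0.0179, 0.0443], 0.67), ([0.8553, 0.4462, 0.0201], 0.57), ([0.3865, 0.5973, 0.0172], 0.53)]
side panel [([0.6404, -0.0184, 0.0444], 0.69), ([0.6627, -0.0369, 0.0451], 0.62)]
```

View pics/d4z.png

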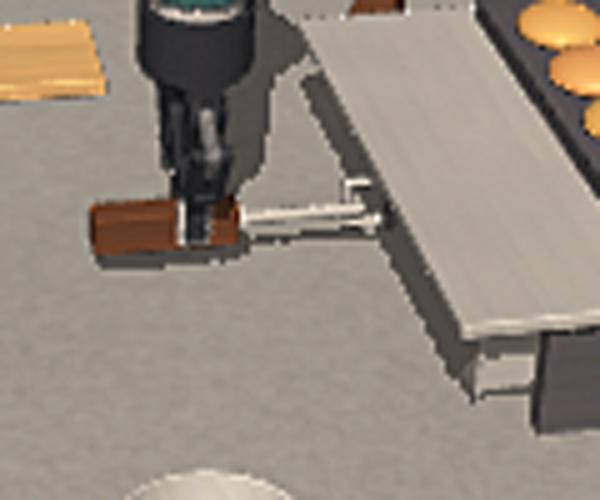

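>>> servo_tool:
  linear:
    - [-0.003,0.0003,0]
    - [-0.007,0.0006,0]
    - [-0.011,0.001,0]
    - [-0.015,0.0013,0]
    - [-0.019,0.0017,0]
    - [-0.023,0.002,0]
    - [-0.027,0.0024,0]
    - [-0.031,0.0028,0]
    - [-0.035,0.0031,0]
    - [-0.039,0.0035,0]
    - [-0.042,0.0037,0]
    - [-0.044,0.0039,0]
  roll: [0,0,0,0,0,0,0,0,0,0,0,0]
  fingers: [0.01,0.01,0.01,0.01,0.01,0.01,0.01,0.01,0.01,0.01,0.01,0.01]

```text
t: 21.13
eef_pos: [0.4775, -0.0017, 0.0526]
tcp_rot: [-0.001, 0.739, 0.674, -0.001]
force: [3.9, 0.3, -2.2]
grip_width: 0.261
```

```bash
cat > look.py <<'E'
from h import *
import sys
n=sys.argv[1]; ctr=eval(sys.argv[2])
o=sensors.get_obs();print(o['t'],o['eef_pos'],o['force'],o['moment'])
for c in ['scene','side']:
  shot(c,c+n)
  for q in ['hook_handle','hook_bend','panel']:
    print(c,q,[(np.round(r['centre'],4).tolist(),round(r['confidence'],2)) for r in imaging.spot_point(c,q)][:5])
  u,v,_=world2pix(c,ctr); im=cv2.imread(f'pics/{c}{n}.png'); u,v=int(u),int(v)
  cv2.imwrite(f'pics/{c}{n}z.png',cv2.resize(im[max(0,v-45):v+45,max(0,u-60):u+60],None,fx=6,fy=6,interpolation=cv2.INTER_CUBIC))
E
python3 look.py 5 [.6,-.03,.05]
```

```text
21.1333 [ 0.47750451 -0.00170191  0.05259657] [ 3.91130326  0.25850635 -2.16685481] [-0.01858267 -0.89470883  0.0265863 ]
scene hook_handle [([0.757, 0.274, 0.0152], 0.92), ([0.4582, -0.0021, 0.0502], 0.7), ([0.2042, 0.3095, 0.0175], 0.57), ([0.2711, 0.5222, 0.0154], 0.54)]
scene hook_bend [([0.8571, 0.441, 0.0246], 0.94), ([0.08, 0.3189, 0.0115], 0.77), ([0.5928, -0.0123, 0.0428], 0.72), ([0.3817, 0.5966, 0.0162], 0.61)]
scene panel [([0.6225, -0.033, 0.0474], 0.68)]
side hook_handle [([0.2107, 0.3108, 0.0126], 0.85), ([0.2672, 0.5248, 0.014], 0.75), ([0.4649, 0.0042, 0.0427], 0.56), ([0.7618, 0.275, 0.0208], 0.5)]
side hook_bend [([0.5932, -0.0108, 0.0444], 0.83), ([0.8573, 0.4466, 0.0198], 0.66), ([0.0766, 0.3186, 0.0136], 0.6), ([0.3848, 0.5978, 0.0159], 0.47)]
side panel [([0.6192, -0.0307, 0.0458], 0.74)]
```

View pics/scene5z.png

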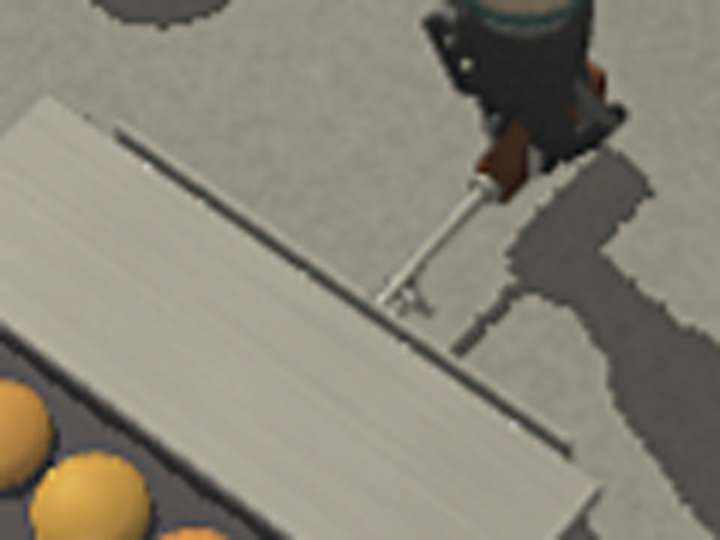

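View pics/side5z.png

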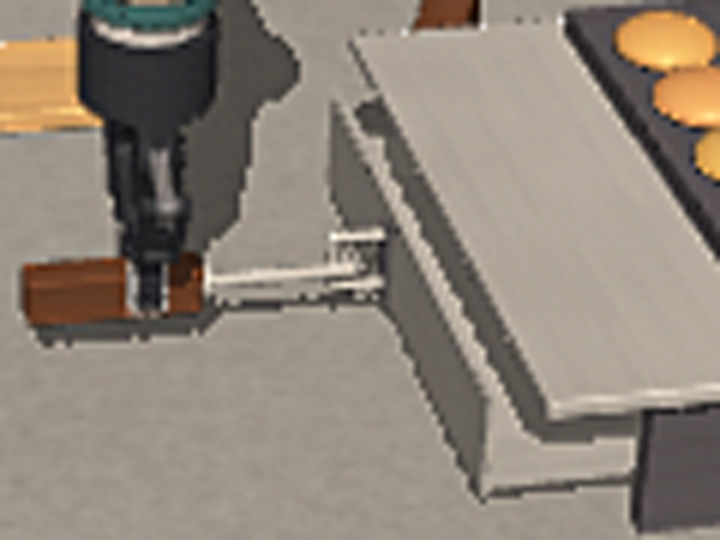

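>>> servo_tool:
  linear:
    - [-0.003,0.0003,0]
    - [-0.006,0.0005,0]
    - [-0.008,0.0007,0]
    - [-0.008,0.0007,0]
    - [-0.008,0.0007,0]
  roll: [0,0,0,0,0]
  fingers: [0.01,0.01,0.01,0.01,0.01]

```text
t: 21.95
eef_pos: [0.4689, -0.0011, 0.0524]
tcp_rot: [-0.002, 0.739, 0.674, -0.002]
force: [3.1, 0.0, -1.5]
grip_width: 0.257
```

>>> servo_tool:
  linear:
    - [0.004,-0.0004,0]
    - [0.0085,-0.0008,0]
    - [0.0085,-0.0008,0]
    - [0.0085,-0.0008,0]
    - [0.0085,-0.0008,0]
  roll: [0,0,0,0,0]
  fingers: [0.01,0.01,0.01,0.01,0.01]

```text
t: 22.37
eef_pos: [0.4767, -0.0019, 0.0522]
tcp_rot: [-0.002, 0.739, 0.674, -0.002]
force: [-0.7, 0.7, -1.4]
grip_width: 0.263
```

```bash
python3 look.py 6 [.6,-.03,.05]
```

```text
22.3667 [ 0.47673369 -0.00194354  0.05223896] [-0.71706838  0.67475627 -1.37440603] [-0.0180667   0.04981355 -0.00424825]
scene hook_handle [([0.7611, 0.2734, 0.0161], 0.96), ([0.458, -0.0009, 0.0453], 0.63), ([0.2706, 0.5254, 0.0148], 0.55), ([0.2086, 0.3079, 0.0149], 0.54)]
scene hook_bend [([0.3786, 0.5987, 0.0188], 0.84), ([0.8537, 0.4428, 0.0227], 0.72), ([0.593, -0.0132, 0.0448], 0.7), ([0.638, -0.0317, 0.096], 0.7), ([0.0775, 0.3181, 0.0137], 0.65)]
scene panel [([0.6148, -0.0323, 0.0457], 0.97), ([0.433, -0.3349, 0.0006], 0.4)]
side hook_handle [([0.4611, 0.0023, 0.0445], 0.63), ([0.2145, 0.3097, 0.0119], 0.61), ([0.2656, 0.5237, 0.015], 0.61), ([0.7595, 0.2718, 0.0207], 0.51)]
side hook_bend [([0.0756, 0.318, 0.0139], 0.79), ([0.5946, -0.0141, 0.0427], 0.73), ([0.3841, 0.5971, 0.0182], 0.62), ([0.8568, 0.4438, 0.02], 0.58), ([0.4258, 0.3158, 0.018], 0.53)]
side panel [([0.6099, -0.0286, 0.0467], 0.84)]
```

View pics/scene6z.png

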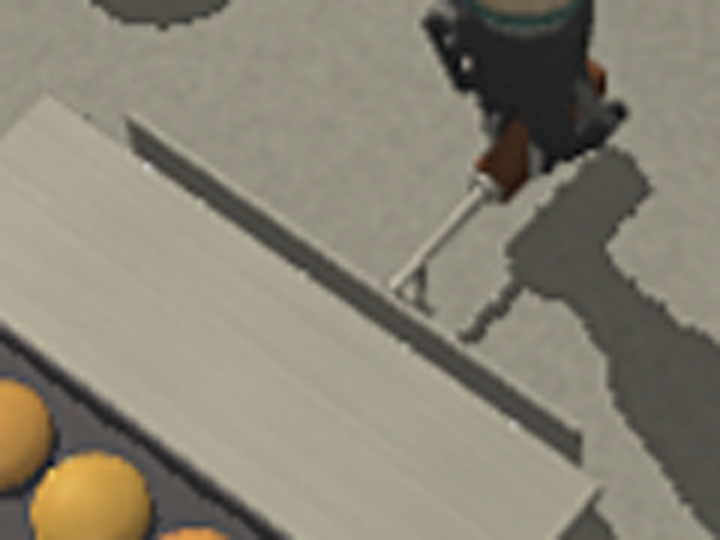

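>>> servo_tool:
  linear:
    - [0.0015,0,0]
    - [0.0012,-0.004,0]
    - [0.0008,-0.008,0]
    - [0.0004,-0.012,0]
    - [0.0004,-0.012,0]
  roll: [0,0,0,0,0]
  fingers: [0.01,0.01,0.01,0.01,0.01]

```text
t: 23.18
eef_pos: [0.4774, -0.0154, 0.0524]
tcp_rot: [-0.002, 0.74, 0.673, -0.002]
force: [-0.4, 0.4, -1.6]
grip_width: 0.259
```

>>> servo_tool:
  linear:
    - [-0.0004,-0.004,0]
    - [-0.0008,-0.009,0]
    - [-0.0012,-0.014,0]
    - [-0.0016,-0.018,0]
    - [-0.0016,-0.018,0]
  roll: [0,0,0,0,0]
  fingers: [0.01,0.01,0.01,0.01,0.01]

```text
t: 23.6
eef_pos: [0.4756, -0.0348, 0.0524]
tcp_rot: [-0.001, 0.74, 0.672, -0.003]
force: [-0.1, -0.3, -2.0]
grip_width: 0.262
```

>>> servo_tool:
  linear:
    - [-0.0005,-0.005,0]
    - [-0.0009,-0.01,0]
    - [-0.0014,-0.016,0]
    - [-0.0018,-0.02,0]
    - [-0.0018,-0.02,0]
  roll: [0,0,0,0,0]
  fingers: [0.01,0.01,0.01,0.01,0.01]

```text
t: 24.02
eef_pos: [0.4736, -0.0563, 0.0524]
tcp_rot: [-0.001, 0.741, 0.672, -0.003]
force: [-0.6, -0.5, -3.4]
grip_width: 0.261
```

```bash
python3 look.py 7 [.6,-.05,.05]
```

```text
24.0167 [ 0.473565   -0.05629812  0.05238929] [-0.62248732 -0.47020726 -3.36037203] [0.01407594 0.02377504 0.01076325]
scene hook_handle [([0.268, 0.5241, 0.0161], 0.82), ([0.2079, 0.3107, 0.0156], 0.7), ([0.7593, 0.276, 0.0152], 0.62), ([0.4541, -0.0571, 0.0444], 0.45)]
scene hook_bend [([0.3829, 0.5984, 0.0197], 0.88), ([0.4702, -0.5254, -0.0005], 0.7), ([0.8566, 0.443, 0.021], 0.61), ([0.5908, -0.0679, 0.0423], 0.57), ([0.0783, 0.3171, 0.011], 0.57)]
scene panel [([0.6121, -0.031, 0.0448], 0.93)]
side hook_handle [([0.2112, 0.3126, 0.0166], 0.82), ([0.4595, -0.0526, 0.0437], 0.78), ([0.2671, 0.5233, 0.0135], 0.51), ([0.7605, 0.2732, 0.0214], 0.48)]
side hook_bend [([0.5903, -0.0633, 0.0438], 0.86), ([0.0767, 0.3197, 0.0155], 0.84), ([0.8569, 0.4466, 0.0192], 0.68), ([0.3868, 0.5951, 0.0174], 0.67)]
side panel [([0.4721, -0.5262, 0.0012], 0.6), ([0.6114, -0.0302, 0.0441], 0.59)]
```

View pics/scene7z.png

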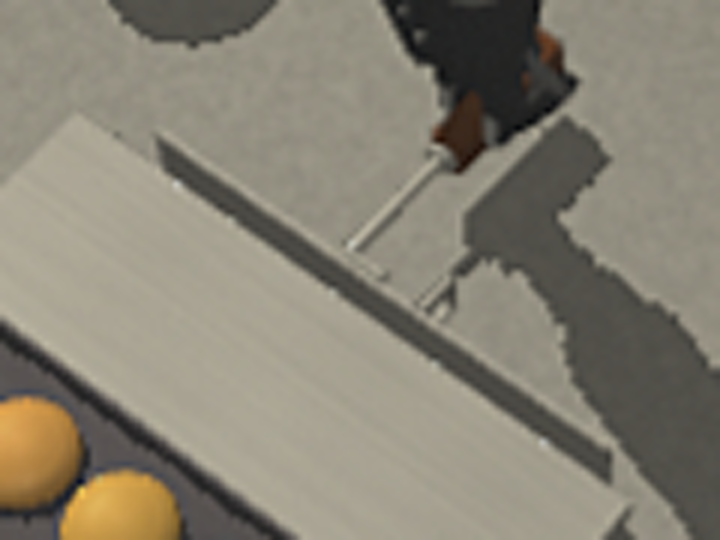

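View pics/side7z.png

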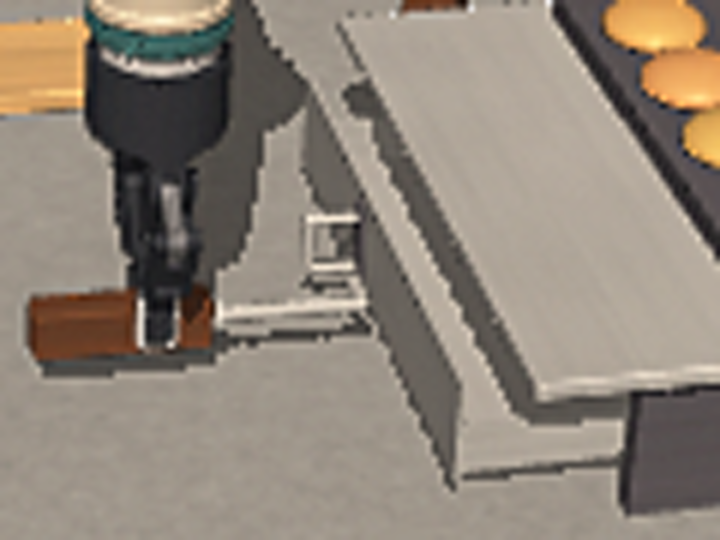

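>>> servo_tool:
  linear:
    - [-0.01,0,0]
    - [-0.025,0,0]
    - [-0.045,0,0]
    - [-0.055,0,0.01]
    - [-0.055,0,0.04]
    - [-0.055,0.01,0.07]
    - [-0.055,0.03,0.085]
    - [-0.055,0.06,0.085]
    - [-0.055,0.095,0.085]
    - [-0.055,0.12,0.085]
    - [-0.055,0.13,0.085]
    - [-0.055,0.13,0.085]
  roll: [0,0,0,0,0,0,0,0,0,0,0,0]
  fingers: [0.01,0.01,0.01,0.01,0.01,0.01,0.01,0.01,0.01,0.01,0.01,0.01]

```text
t: 25.42
eef_pos: [0.419, 0.0785, 0.1376]
tcp_rot: [-0.002, 0.738, 0.674, -0.002]
force: [-0.4, -0.5, -1.4]
grip_width: 0.263
```

>>> servo_tool:
  linear:
    - [0,0.02,0]
    - [0,0.05,0]
    - [0,0.08,0]
    - [0,0.11,0]
    - [0,0.14,0]
    - [0,0.17,0]
    - [0,0.195,0]
    - [0,0.215,0]
    - [0,0.225,0]
    - [0,0.23,0]
    - [0,0.23,0]
    - [0,0.23,0]
  roll: [0,0,0,0,0,0,0,0,0,0,0,0]
  fingers: [0.01,0.01,0.01,0.01,0.01,0.01,0.01,0.01,0.01,0.01,0.01,0.01]

```text
t: 26.42
eef_pos: [0.4192, 0.3062, 0.1373]
tcp_rot: [-0.001, 0.739, 0.674, -0.003]
force: [-0.8, -0.8, -1.5]
grip_width: 0.257
```

```bash
python3 - <<'E'
from h import *
o=sensors.get_obs();q=o['tcp_rot'];print(o['t'],o['eef_pos'],q,np.degrees(2*np.arctan2(q[2],q[1])))
V,U=np.mgrid[0:400,0:640]
m=imaging.camera_model('wrist'); im,d=shot('wrist','w8')
print(imaging.spot_point('wrist','board_top'),imaging.spot_point('wrist','hook_handle')[:2])
for c in ['scene','side']:
    shot(c,c+'8')
    for q in ['hook_handle','hook_bend','board_top']:
        print(c,q,[(np.round(r['centre'],4).tolist(),round(r['confidence'],2)) for r in imaging.spot_point(c,q)][:5])
r=imaging.cut_out('side','board_top')
# board colour-based yaw from initial images
for c in ['scene','side']:
    im=cv2.imread(f'pics/{c}0.png'); hsv=cv2.cvtColor(im,cv2.COLOR_BGR2HSV); dd=np.load(f'pics/{c}0.npy'); P=pix2world(c,U,V,dd)
    w=(dd>0)&(abs(P[...,2]-.015)<.006)&(hsv[...,1]>90)&(abs(P[...,0]-.425)<.16)&(abs(P[...,1]-.315)<.085)
    w=cv2.morphologyEx(w.astype(np.uint8),cv2.MORPH_OPEN,np.ones((3,3)))>0
    print(c,w.sum(),cv2.minAreaRect(P[w][:,:2].astype(np.float32)))
E
```

```text
26.4167 [0.41922109 0.30619991 0.1373233 ] [-0.0010889   0.73890339  0.6738053  -0.00264979] 84.72331515052245
[] [{'centre': [0.4045, 0.3033, 0.1297], 'confidence': 0.92}]
scene hook_handle [([0.7593, 0.2733, 0.0193], 0.93), ([0.2697, 0.5198, 0.0159], 0.9), ([0.2053, 0.3084, 0.0171], 0.7), ([0.4012, 0.3041, 0.1317], 0.53)]
scene hook_bend [([0.8565, 0.4444, 0.0212], 0.82), ([0.3845, 0.5964, 0.0173], 0.67), ([0.5336, 0.2931, 0.1279], 0.62), ([0.0787, 0.3178, 0.0112], 0.61), ([0.6375, -0.0373, 0.0014], 0.16)]
scene board_top [([0.4222, 0.316, 0.0161], 0.86)]
side hook_handle [([0.405, 0.3117, 0.1296], 0.61), ([0.2098, 0.3104, 0.0132], 0.56), ([0.7605, 0.2728, 0.0218], 0.48)]
side hook_bend [([0.8559, 0.4471, 0.0199], 0.6), ([0.5357, 0.2975, 0.1272], 0.59), ([0.0785, 0.3163, 0.0157], 0.55), ([0.3841, 0.5971, 0.0179], 0.54)]
side board_top [([0.4265, 0.3171, 0.0176], 0.59)]
scene 985 ((0.42491090297698975, 0.3168680667877197), (0.09987202286720276, 0.2421930879354477), 83.27555084228516)
side 505 ((0.4228789806365967, 0.30927330255508423), (0.10808282345533371, 0.23874540627002716), 81.09449768066406)
```

View pics/w8.png

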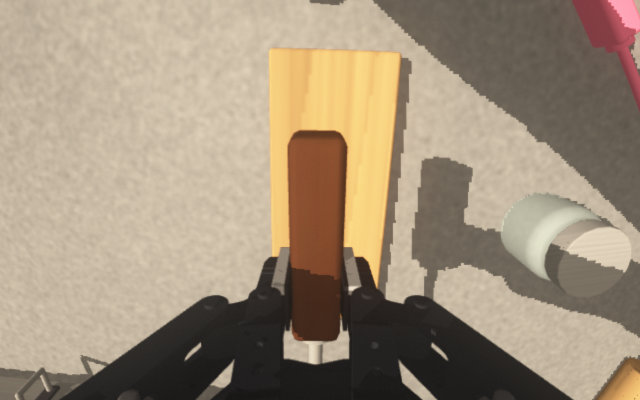

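>>> servo_tool:
  linear:
    - [-0.006,0.0115,-0.02]
    - [-0.006,0.0115,-0.045]
    - [-0.006,0.0115,-0.07]
    - [-0.006,0.0115,-0.085]
    - [-0.006,0.0115,-0.094]
    - [-0.006,0.0115,-0.096]
    - [-0.006,0.0115,-0.097]
    - [-0.006,0.0115,-0.097]
    - [-0.006,0.0115,-0.097]
  roll: [-0.02,-0.02,-0.02,-0.02,-0.02,-0.02,-0.02,-0.02,-0.02]
  fingers: [0.01,0.01,0.01,0.01,0.01,0.01,0.01,0.01,0.01]

```text
t: 27.77
eef_pos: [0.4136, 0.3205, 0.0416]
tcp_rot: [-0.002, 0.745, 0.667, -0.001]
force: [-0.8, 0.1, -2.0]
grip_width: 0.261
```

>>> servo_tool:
  linear:
    - [0,0,-0.001]
    - [0,0,-0.002]
    - [0,0,-0.002]
    - [0,0,-0.002]
  roll: [0,0,0,0]
  fingers: [0.01,0.01,0.01,0.01]

```text
t: 28.1
eef_pos: [0.4138, 0.3205, 0.0399]
tcp_rot: [-0.002, 0.745, 0.667, -0.0]
force: [0.1, 0.1, -2.1]
grip_width: 0.261
```

>>> servo_tool:
  linear:
    - [0,0,-0.001]
    - [0,0,-0.002]
    - [0,0,-0.002]
    - [0,0,-0.002]
  roll: [0,0,0,0]
  fingers: [0.01,0.01,0.01,0.01]

```text
t: 28.43
eef_pos: [0.4137, 0.3204, 0.0377]
tcp_rot: [-0.002, 0.745, 0.667, -0.001]
force: [0.5, 0.4, -2.0]
grip_width: 0.258
```

>>> servo_tool:
  linear:
    - [0,0,-0.001]
    - [0,0,-0.0015]
    - [0,0,-0.0015]
    - [0,0,-0.0015]
  roll: [0,0,0,0]
  fingers: [0.01,0.01,0.01,0.01]

```text
t: 28.77
eef_pos: [0.4137, 0.3205, 0.0371]
tcp_rot: [-0.002, 0.745, 0.667, -0.0]
force: [-1.8, -1.5, 7.3]
grip_width: 0.26
```

>>> servo_tool:
  linear:
    - [0,0,0]
    - [0,0,0]
    - [0,0,0]
    - [0,0,0]
    - [0,0,0.0]
    - [0,0,0]
    - [0,0,0.01]
    - [0,0,0.03]
    - [0,0,0.06]
    - [0,0,0.1]
    - [0,0,0.13]
    - [0,0,0.13]
  roll: [0,0,0,0,0,0,0,0,0,0,0,0]
  fingers: [0.04,0.06,0.07,0.07,0.07,0.07,0.07,0.07,0.07,0.07,0.07,0.07]

```text
t: 29.77
eef_pos: [0.4163, 0.3231, 0.1734]
tcp_rot: [-0.001, 0.745, 0.667, 0.005]
force: [0.7, -0.2, -0.0]
grip_width: 0.824
```

```bash
python3 look.py 9 [.46,.31,.02]; python3 - <<'E'
from h import *
shot('wrist','w9')
for c in ['wrist','side','scene']:
    for q in ['hook_handle','hook_bend','board_top','bowl','jar','timer','panel']:
        print(c,q,[(np.round(r['centre'],4).tolist(),round(r['confidence'],2)) for r in imaging.spot_point(c,q)][:3])
E
```

```text
29.7667 [0.41628592 0.32313285 0.17336545] [ 0.69441955 -0.21480187 -0.03254226] [ 0.03824293 -0.0325883   0.0121491 ]
scene hook_handle [([0.7591, 0.2717, 0.0195], 0.65), ([0.2691, 0.5245, 0.0142], 0.64), ([0.3968, 0.3211, 0.0319], 0.62)]
scene hook_bend [([0.5303, 0.3065, 0.0289], 0.73), ([0.8555, 0.4435, 0.0226], 0.67), ([0.3833, 0.5961, 0.0194], 0.57), ([0.3922, 0.3206, 0.031], 0.36)]
scene panel [([0.6133, -0.0341, 0.0431], 0.64)]
side hook_handle [([0.3963, 0.3267, 0.0277], 0.87), ([0.2113, 0.312, 0.0109], 0.63), ([0.2708, 0.5255, 0.0137], 0.49), ([0.7606, 0.2728, 0.02], 0.43)]
side hook_bend [([0.0767, 0.3149, 0.0144], 0.84), ([0.5309, 0.3097, 0.0298], 0.65), ([0.8615, 0.445, 0.0203], 0.6), ([0.3844, 0.5973, 0.0193], 0.49), ([0.3981, 0.3227, 0.0289], 0.21)]
side panel [([0.6132, -0.0298, 0.0456], 0.67), ([0.6367, -0.0412, 0.0928], 0.59)]
wrist hook_handle [([0.3994, 0.3179, 0.0306], 0.57)]
wrist hook_bend [([0.5314, 0.3054, 0.0313], 0.76), ([0.3847, 0.5984, 0.0152], 0.65)]
wrist board_top [([0.4244, 0.3182, 0.0125], 0.68)]
wrist bowl []
wrist jar [([0.4718, 0.5051, 0.005], 0.6
[... 383 characters left out ...]
0031], 0.85)]
side jar [([0.4694, 0.5063, -0.0011], 0.51)]
side timer [([0.4727, -0.5201, -0.0004], 0.73)]
side panel [([0.6132, -0.0298, 0.0456], 0.67), ([0.6367, -0.0412, 0.0928], 0.59)]
scene hook_handle [([0.7591, 0.2717, 0.0195], 0.65), ([0.2691, 0.5245, 0.0142], 0.64), ([0.3968, 0.3211, 0.0319], 0.62)]
scene hook_bend [([0.5303, 0.3065, 0.0289], 0.73), ([0.8555, 0.4435, 0.0226], 0.67), ([0.3833, 0.5961, 0.0194], 0.57)]
scene board_top [([0.4218, 0.3138, 0.018], 0.79)]
scene bowl [([0.4329, -0.3335, -0.0026], 0.71), ([0.3987, 0.3207, 0.0146], 0.6)]
scene jar [([0.4713, 0.5071, 0.0013], 0.92)]
scene timer [([0.4693, -0.5243, 0.0008], 0.65)]
scene panel [([0.6133, -0.0341, 0.0431], 0.64)]
```

View pics/w9.png

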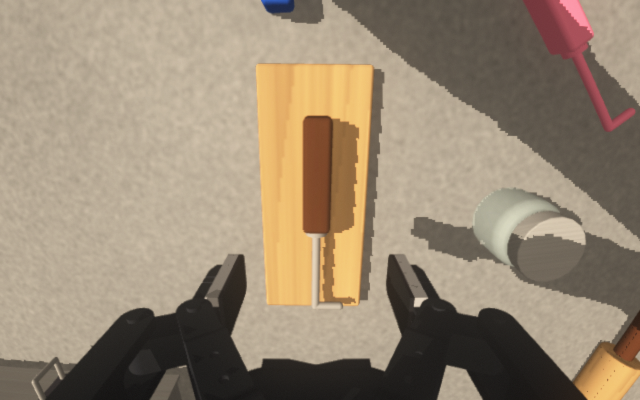

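View pics/side9.png

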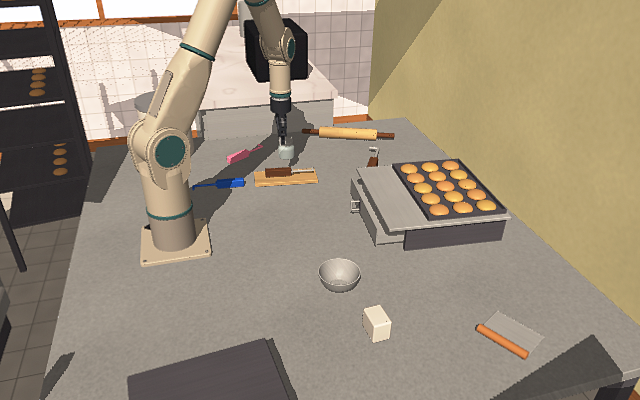

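View pics/side9z.png

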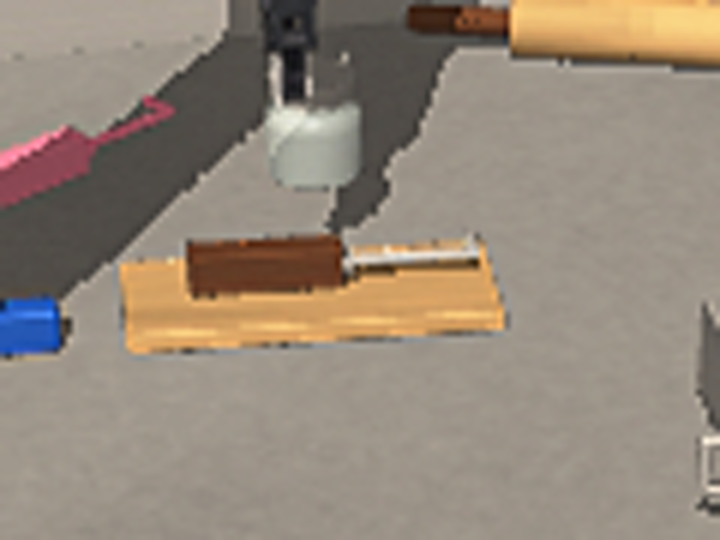

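>>> servo_tool:
  linear:
    - [0,0,0.02]
    - [0,0,0.02]
    - [0,0,0.02]
    - [0,0,0.02]
  roll: [0,0,0,0]
  fingers: [0.07,0.07,0.07,0.07]

```text
t: 31.6
eef_pos: [0.4136, 0.3204, 0.1868]
tcp_rot: [-0.002, 0.745, 0.667, -0.0]
force: [-0.6, -0.6, -0.3]
grip_width: 0.819
```

```bash
python3 -c "
from rig import bot,sensors
print(bot.close_job(), sensors.get_obs()['t'])"
```

```text
the job is handed in; nothing more can be done
the job is handed in; nothing more can be done
```

The crumb tray is drawn out and the rod is back lying flat on its board. I handed the job in at about 31.6 s on the robot's clock.

- **Finding the eye:** I took the small brown rod and felt the panel with about 2 to 4 N. I then slid the tip sideways until the rod met the eye's wire at about 4 N, roughly 27 mm to the left of the tray's centre line.
- **Drawing and unhooking:** I pulled the tray out with readings of about 2 to 4 N. The unhooking readings in x and y stayed under 1 N.
- **Tray:** the last looks put the panel about 24 mm in front of the ledge, a slide of about 0.083 to 0.087 m. The required clearance is 0.07 m.
- **Rod:** it lies flat and parallel to the board, with the bend by my estimate about 9 mm inside the board's front end. The gripper is open and well above it.
- **Bowl, jar and timer:** they were found at their starting places within the measuring error, a few mm.

None of the final checks failed. The slide and rod figures come from camera estimates good to a few millimetres. Forces were read only at the end of each move, so a brief higher peak in between would not have shown.

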